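# Fit the drip tray under the glue-gun stand

## Task

Slide the blue drip tray nose first into the bay under the glue-gun stand, letting the yellow guides line it up, until it is fully home with its front wall flush with the edge of the stand's roof and only the black grip sticking out. Then let go of it. Leave the yellow tray of gems where it is.

Things in the scene. Friction and masses are not known exactly. Their poses are not given: they have to be found in the camera images.
- drip_tray: Blue open tray, one cream glue spot inside, loose, about 0.12 kg. Pan 110 (x) x 90 (y) x 26 high. Origin: centre of the pan's underside; x to the nose, which enters the bay first; z up. At the -x end, outside the pan, a black upright grip fin: x -98 to -58, 12 thick (y -6 to 6), top 64 above the table. Pinch it from above, fingers closing along y; above 26 it stands clear of the pan.
- stand: Glue-gun stand fixed to the table: steel box, 42 high, with a blue glue gun leaning back on its roof (up to about 215 high, x above -10). Origin: on the table, mid-bay; x points into the bay, z up. The bay has no floor: the tray slides on the table top. A tray fully home has its origin within 2 of this origin, axes along these axes, its fin just outside the mouth.
- bay_mouth (a point): Middle of the bay's open end, at table height, 55 before the stand's origin; x points into the bay. Opening 104 wide (y), 34 high; back stop 112 in. Two yellow guide walls, 22 high, 6 thick, flare outwards from 104 apart here to 156 apart at x = -70.
- gem_tray: Yellow tray of the same shape, size, grip fin and axes as the drip tray, with rows of red, green, gold and orange gems in it; loose, about 0.15 kg. To be left alone.

How it is judged:
By the outcome, as a careful person would: the job done as asked, in the order asked, and still so for the second after the job is handed in, with the robot touching nothing.
It also fails if it takes over 48 s, if anything falls off the work surface, if the arm or the gripper's body presses on something with over 40 N, if the wrist force passes 120 N, or if a joint passes its speed limit or range.

## Robot

A 7-joint arm with a two-finger parallel gripper is mounted at the origin on the work surface. World frame = base frame: x ahead of the robot, y to its left, z up, the work surface at z = 0. Lengths are in mm, angles in degrees, forces in N, time in s.
With the tool pointing down it reaches from about 400 to 875 mm from the base axis. Payload 4.4 kg.
Tool frame: the origin (TCP) lies where the fingers leave the gripper's body, on its centre line; the fingertips stand 73 mm ahead of it and the grasp point (between the pads) lies 54 mm ahead of it (robot.finger_overhang is the distance from the TCP to the fingertips, in mm); z points along the fingers, y is the line along which they close (so a half turn about z gives the same grasp; the last joint's range is limited). The gripper opens to 85 mm and grips with 20 to 120 N. Pads are 22 mm wide; open, the fingers measure 114 mm over their backs; the gripper's body (76 mm by 85 mm) begins 54 mm behind the grasp point. The pads swing forward as they close: fully open they stand 13 mm farther back than shut.
Start: joints at [71.23, 36.005, 2.206, 86.941, -1.547, 57.084, -1.146], TCP at [168.257, -627.858, 303.913] pointing down, gripper open.
Joint ranges: [-175.42, 175.42], [-21.48, 121.26], [-71.46, 75.88], [10.55, 141.38], [-63.04, 243.04], [13.31, 113.54], [-168.57, 168.57]. Speed limits (degrees/s): [147.25, 147.25, 180, 180, 180, 180, 180].

## Interface

Orientations are given as [roll, pitch, yaw] about the fixed x, y, z axes, in that order (R = Rz(yaw) Ry(pitch) Rx(roll)).
In Python, from rig import robot gives the robot as it stands.
- The arm moves only by the tool servo_tool, never from a script. Its argument "targets" is one flat list of numbers, 5 for each row, row after row: the closure, from -1 (fully open) to 1 (shut), then the shift along the tool's x, y, z in m, then the turn about the tool's z in degrees. A call has 1 to 10 rows; each row is the pose to reach, as a shift and turn from the pose commanded when the call began, along the tool's axes at that moment; what a row does not reach only later rows make up. A row lasts 1/12 s, in which the tool goes at most 41.7 mm and 7.16 degrees, less where a joint would pass 70% of its speed; a pose out of reach is approached as far as the arm can. A call with a gripper value outside its range is refused whole. The fingers move at their own pace and stop on an object; the grip force is fixed at half the most. Time passes only in rows, so rows that repeat a pose let the fingers close. It gives the time, the measured TCP pose, the force, the opening and the grip force at its end, in the units of the state.
- robot.get_state(): the state, without advancing time (a new reading comes with each control period).
- robot.grab_frame(name): name is "scene" or "top" or "wrist"; returns (picture, depth): 384x512x3 uint8, blue, green, red; 384x512 float32, mm along the optical axis (not along the pixel's ray), 0 where there is no reading.
- robot.get_calibration(name): a dict with "camera_matrix" (3x3 intrinsics, pixels), "k1" (the pictures are not rectified: a ray, as slopes to the right and down, at radius r is drawn at 1 + k1 r^2 times it, then the intrinsics apply), "extrinsics" (4x4, takes a point from camera to world coordinates); the wrist camera has in their place "mount" (4x4, takes a point from camera to tool coordinates, whose origin is the TCP and whose axes are the flange's). Camera axes: x right, y up, looking along -z (the intrinsics and any distortion apply to the point x, -y, -z); pixel columns grow to the right and rows downward; lengths in mm; the calibration is good to about 2 mm. A picture is of the moment at which its call begins: read the wrist's pose just before it. get_calibration takes no time and is no camera call.
- robot.close_job(): hands the job in; it is judged then, once.
The state is a dict: "clock": time; "joints": joint angles; "qvel": joint speeds; "tau": joint torques, N m; "tool_pos": TCP position; "eef_rot": TCP orientation; "force": force on the tool from outside, world axes, zero at the start; "wrist_torque": the same for the moment, N m; "opening": finger opening in mm; "grip_force": force on a finger pad.
Only numpy, scipy, OpenCV 4.12 (cv2) and the standard library are available. Lean on these libraries where they do the work, as an engineer would, in place of code of your own. Each camera call takes 0.05 s, during which the arm holds its last target. There are 200 camera calls.

## Working session

There is one attempt and no reset: what is moved stays moved. The work goes in short steps, Python scripts to look and compute and a tool call to move; the robot and the scene stay as the last step left them, time stands still between calls to the robot, and variables do not carry over. Pictures are saved under pics/ and viewed, at most 10 in all, crops included, and the job is handed in when it is done.

Besides the shell and the picture viewer there is one more tool, called after ">>>" as name(argument=value, ...) on one line, values as JSON. servo_tool: Moves the arm, as the interface text tells. Its arguments: {"type":"object","properties":{"targets":{"type":"array","items":{"type":"number"}}},"required":["targets"]}

```bash
mkdir -p pics; ls; python3 - <<'E'
from rig import robot
import cv2,numpy as np
s=robot.get_state();print(s)
for n in("top","scene"):
    p,d=robot.grab_frame(n);cv2.imwrite(f"pics/{n}0.png",p);np.save(f"pics/{n}0.npy",d)
    print(n,robot.get_calibration(n))
print(robot.get_calibration("wrist"))
a=cv2.imread("pics/top0.png");b=cv2.imread("pics/scene0.png")
E
```

```text
pics
{'clock': 0.0, 'joints': array([71.22981796, 36.05950315,  2.20147889, 86.99700384, -1.5478118 ,
       57.0844227 , -1.14683394]), 'qvel': array([ 2.21154949e-02,  5.95887293e-02, -3.22629797e-02, -8.00886727e-03,
       -9.71331416e-05, -4.96379196e-02,  1.66131221e-01]), 'tau': array([ 2.88892006e-04, -5.63396108e+01,  1.22635078e+00, -1.93435961e+01,
        1.09373184e-02,  1.03944234e-02, -1.94905238e-05]), 'tool_pos': array([ 168.14684878, -627.35775554,  302.97636677]), 'eef_rot': array([-1.79888706e+02,  2.02644953e-04,  1.49996072e+01]), 'force': array([-0.58319897, -0.48828845, -0.57481739]), 'wrist_torque': array([ 0.00595986, -0.01733332,  0.03638625]), 'grip_force': 0.0, 'opening': 85.47876945975317}
top {'camera_matrix': array([[494.36412521,   0.        , 256.98224988],
       [  0.        , 494.36412521, 189.664213  ],
       [  0.        ,   0.        ,   1.        ]]), 'k1': -0.19721319094935486, 'extrinsics': array([[-1.45322885e-01,  9.64825692e-01, -2.19072231e-01,
         2.93283790e+02],
       [-9.89376066e-01, -1.42616933e-01,  2.82030381e-02,
        
[... 604 characters left out ...]
,  7.03118666e-01,  7.11042397e-01,
         5.61353226e+02],
       [ 0.00000000e+00,  0.00000000e+00,  0.00000000e+00,
         1.00000000e+00]])}
{'camera_matrix': array([[304.22661141,   0.        , 260.05575296],
       [  0.        , 304.22661141, 193.48481596],
       [  0.        ,   0.        ,   1.        ]]), 'k1': -0.03903997752845708, 'mount': array([[-4.16726952e-04,  9.47866936e-01,  3.18666124e-01,
         8.21651967e+01],
       [ 9.99999848e-01,  2.79571452e-04,  4.76142086e-04,
        -5.80465443e-03],
       [ 3.62229389e-04,  3.18666274e-01, -9.47866908e-01,
        -6.97075122e+01],
       [ 0.00000000e+00,  0.00000000e+00,  0.00000000e+00,
         1.00000000e+00]])}
```

View pics/top0.png

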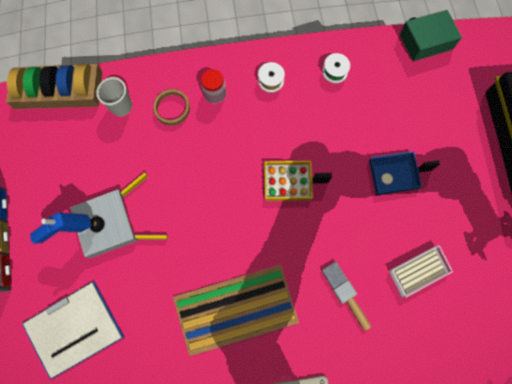

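View pics/scene0.png

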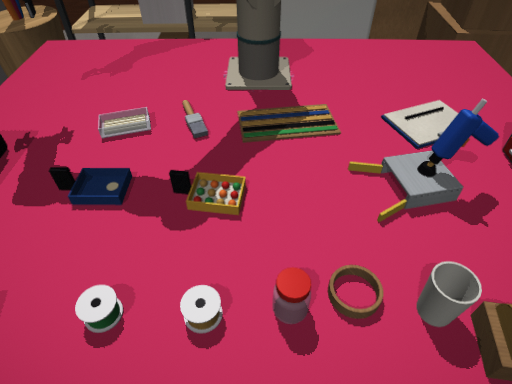

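The top view shows the drip tray at about (395,173) with its fin to the right, the gem tray at (288,180), and the stand roof at (105,222) with its guides opening right. So the tray has to go left (+y) past the gem tray. Next I measure these.

```bash
cat > h.py <<'E'
import cv2,numpy as np
from scipy.spatial.transform import Rotation as R
from rig import robot
def rays(n,uv,s=None):
    c=robot.get_calibration(n);K=c["camera_matrix"]
    uv=np.asarray(uv,float).reshape(-1,1,2)
    p=cv2.undistortPoints(uv,K,np.array([c["k1"],0,0,0,0])).reshape(-1,2)
    d=np.c_[p[:,0],-p[:,1],-np.ones(len(p))]
    if n=="wrist":
        T=np.eye(4);T[:3,:3]=R.from_euler("xyz",s["eef_rot"],degrees=True).as_matrix();T[:3,3]=s["tool_pos"]
        E=T@c["mount"]
    else:E=c["extrinsics"]
    return E[:3,3],d@E[:3,:3].T
def onplane(n,uv,z,s=None):
    o,d=rays(n,uv,s);return (o+d*((z-o[2])/d[:,2])[:,None])[:,:2]
def bydepth(n,uv,dep,s=None):
    uv=np.asarray(uv);o,d=rays(n,uv,s);return o+d*dep[uv[:,1],uv[:,0]][:,None]
def mask(hsv,lo,hi,box):
    m=cv2.inRange(hsv,np.array(lo),np.array(hi));k=np.zeros_like(m);x0,y0,x1,y1=box;k[y0:y1,x0:x1]=255
    return m&k
def pix(m):
    y,x=np.nonzero(m);return np.c_[x,y]
def rect(P):
    return cv2.minAreaRect(np.asarray(P,np.float32))
E
python3 - <<'E'
from h import *
a=cv2.imread("pics/top0.png");d=np.load("pics/top00.npy") if 0 else np.load("pics/top0.npy");h=cv2.cvtColor(a,cv2.COLOR_BGR2HSV)
for nm,lo,hi,box in [("tray",(95,100,30),(125,255,255),(360,140,430,205)),
  ("fin",(0,0,0),(180,255,60),(418,150,445,180)),
  ("gem",(15,120,80),(35,255,255),(255,150,320,210)),
  ("gemfin",(0,0,0),(180,255,50),(314,165,335,190)),
  ("roof",(0,0,110),(180,60,255),(65,180,142,262)),
  ("g1",(20,150,100),(35,255,255),(118,165,155,200)),
  ("g2",(20,150,100),(35,255,255),(130,225,172,245))]:
    m=mask(h,lo,hi,box);q=pix(m);W=bydepth("top",q,d)
    z=W[:,2];zt=np.percentile(z,95)
    print(nm,len(q),"z pct",np.percentile(z,[5,50,95]).round(1))
    Z={"tray":26,"fin":64,"gem":26,"gemfin":64,"roof":42,"g1":22,"g2":22}[nm]
    k=abs(z-Z)<5
    if k.sum()>5:
        P=onplane("top",q[k],Z);r=rect(P);print("  ",k.sum(),r,cv2.boxPoints(r).round(1).tolist(),P.mean(0))
    r=rect(onplane("top",q,Z)); print("  all",r)
E
```

```text
tray 1547 z pct [-1.2  3.3 25.6]
   215 ((540.6731567382812, -343.9458312988281), (111.31031799316406, 88.95527648925781), 89.87934112548828) [[496.1000061035156, -399.5], [585.0, -399.70001220703125], [585.2999877929688, -288.3999938964844], [496.29998779296875, -288.20001220703125]] [ 540.29064669 -336.9333263 ]
  all ((539.7332153320312, -343.23797607421875), (90.57763671875, 114.96537017822266), 0.16627630591392517)
fin 165 z pct [19.9 52.1 64.9]
   65 ((539.7612915039062, -419.63641357421875), (37.88277053833008, 11.22159194946289), 89.9970474243164) [[534.0999755859375, -438.6000061035156], [545.4000244140625, -438.6000061035156], [545.4000244140625, -400.70001220703125], [534.2000122070312, -400.70001220703125]] [ 540.26909623 -419.70483869]
  all ((533.0465698242188, -406.4070129394531), (23.73399543762207, 68.38445281982422), 26.579681396484375)
gem 534 z pct [ 5.7 20.5 27.9]
   252 ((560.492431640625, -83.51121520996094), (110.61396026611328, 89.68472290039062), 81.6676025390625) [[508.1000061035156, -131.6999969482422], [596.7999877929688, -144.6999969482422], [612.9000244
[... 1168 characters left out ...]
6382369995117) [[582.2999877929688, 309.79998779296875], [621.7999877929688, 249.0], [628.5999755859375, 253.3000030517578], [589.0, 314.1000061035156]] [606.37731204 280.72472435]
  all ((603.7217407226562, 280.2947998046875), (11.977738380432129, 72.8728256225586), 32.80439376831055)
g2 122 z pct [-3.5 20.3 24.3]
   86 ((471.9339904785156, 252.37815856933594), (73.61820220947266, 4.699731826782227), 82.10121154785156) [[464.5, 216.1999969482422], [469.20001220703125, 215.60000610351562], [479.29998779296875, 288.5], [474.70001220703125, 289.20001220703125]] [471.78690903 250.91469263]
  all ((473.09979248046875, 252.2611541748047), (73.70589447021484, 7.050992965698242), 82.10868835449219)
```

```bash
python3 - <<'E'
from h import *
y=np.radians(102.47);O=np.array([519.6,353.9]);A=np.array([[np.cos(y),np.sin(y)],[-np.sin(y),np.cos(y)]])
for n in("top","scene"):
    d=np.load(f"pics/{n}0.npy")
    q=pix((d>0).astype(np.uint8));W=bydepth(n,q,d);L=np.c_[(W[:,:2]-O)@A.T,W[:,2]]
    k=(abs(L[:,0])<160)&(abs(L[:,1])<60)&(L[:,2]>50);L=L[k]
    for z in range(50,230,20):
        s=L[(L[:,2]>=z)&(L[:,2]<z+20)]
        if len(s):print(n,z,len(s),np.percentile(s[:,0],[0,5,50,100]).round(),np.percentile(s[:,1],[0,100]).round())
E
```

```text
top 50 107 [ 2.  4. 14. 31.] [-17.  14.]
top 70 23 [15. 15. 18. 27.] [-10.  10.]
top 90 79 [ 15.  16.  21. 137.] [-13.  16.]
top 110 161 [ 19.  22.  30. 153.] [-15.  16.]
top 130 283 [ 27.  30. 104. 148.] [-15.  17.]
top 150 242 [ 34.  37.  64. 117.] [-17.  17.]
top 170 284 [40. 44. 57. 86.] [-17.  17.]
top 190 49 [53. 66. 72. 82.] [-7.  6.]
top 210 13 [73. 74. 78. 82.] [-4.  4.]
scene 50 148 [-1.  2. 13. 30.] [-19.  12.]
scene 70 99 [13. 14. 20. 50.] [-20.   5.]
scene 90 220 [ 14.  15.  23. 142.] [-20.  13.]
scene 110 394 [ 16.  20.  44. 147.] [-21.  13.]
scene 130 420 [ 25.  28.  53. 139.] [-21.  14.]
scene 150 335 [ 32.  35.  46. 109.] [-21.  13.]
scene 170 288 [41. 42. 51. 80.] [-20.  13.]
scene 190 72 [64. 65. 70. 80.] [-8.  3.]
scene 210 11 [69. 71. 73. 77.] [-8.  2.]
```

The gun clears the wrist camera's place at that height by over 30 mm, so I go above the fin with the tool's yaw at 90.

>>> servo_tool(targets=[-1,0.206,-0.048,0.06,-38,-1,0.412,-0.097,0.123,-75,-1,0.412,-0.097,0.123,-75,-1,0.412,-0.097,0.123,-75,-1,0.412,-0.097,0.123,-75,-1,0.412,-0.097,0.123,-75,-1,0.412,-0.097,0.123,-75,-1,0.412,-0.097,0.123,-75,-1,0.412,-0.097,0.123,-75,-1,0.412,-0.097,0.123,-75])

```text
clock: 0.93
tool_pos: [522.0, -437.2, 186.7]
eef_rot: [-180.0, -0.0, 87.0]
force: [-0.3, -0.8, -0.3]
opening: 85.7
grip_force: 0.0
```

>>> servo_tool(targets=[-1,0.011,0.018,0.006,-3,-1,0.011,0.018,0.006,-3,-1,0.011,0.018,0.006,-3,-1,0.011,0.018,0.006,-3])

```text
clock: 1.27
tool_pos: [537.8, -430.0, 181.4]
eef_rot: [-179.9, 0.1, 89.5]
force: [0.1, -0.5, 0.6]
opening: 85.1
grip_force: 0.0
```

```bash
python3 - <<'E'
from h import *
s=robot.get_state();print(s["tool_pos"],s["eef_rot"],s["joints"].round(1))
p,d=robot.grab_frame("wrist");cv2.imwrite("pics/w1.png",p);np.save("pics/w1.npy",d)
h=cv2.cvtColor(p,cv2.COLOR_BGR2HSV)
q=pix(((d>0)*255).astype(np.uint8));W=bydepth("wrist",q,d,s);v=h[q[:,1],q[:,0]]
m=(v[:,2]<70)&(abs(W[:,2]-64)<4)&(abs(W[:,0]-540)<30)&(abs(W[:,1]+422)<40)
print("fin",m.sum(),rect(onplane("wrist",q[m],64,s)) if m.sum() else 0)
m=(v[:,0]>95)&(v[:,0]<125)&(v[:,1]>100)&(abs(W[:,2]-26)<4)
print("rim",m.sum(),rect(onplane("wrist",q[m],26,s)) if m.sum() else 0)
E
```

```text
[ 537.76010862 -430.00274594  181.39356728] [-1.79879414e+02  6.28231238e-02  8.94729020e+01] [ 44.9  47.6 -15.7  85.7  15.6  49.   23.3]
fin 813 ((541.9345092773438, -422.3544921875), (38.338340759277344, 9.822124481201172), 89.38520050048828)
rim 2643 ((541.86962890625, -347.9140930175781), (88.98235321044922, 112.34092712402344), 0.17359419167041779)
```

View pics/w1.png

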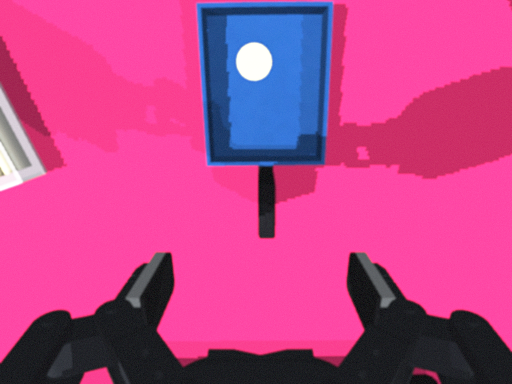

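The wrist view shows the fin at (266,200), centred between the open fingers, with the pan ahead of it. Its depth heights and sizes agree with the given ones. Descend and close.

>>> servo_tool(targets=[-1,0.001,0.003,0.04,-0.5,-1,0.001,0.003,0.07,-0.5,-1,0.001,0.003,0.082,-0.5,-1,0.001,0.003,0.082,-0.5,1,0.001,0.003,0.082,-0.5,1,0.001,0.003,0.082,-0.5,1,0.001,0.003,0.082,-0.5,1,0.001,0.003,0.082,-0.5,1,0.001,0.003,0.082,-0.5,1,0.001,0.003,0.082,-0.5])

```text
clock: 2.15
tool_pos: [542.7, -427.8, 100.6]
eef_rot: [179.9, 0.0, 90.1]
force: [0.5, -0.8, 0.1]
opening: 12.2
grip_force: 0.2
```

>>> servo_tool(targets=[1,0,0,0,0,1,0,0,0,0,1,0,0,0,0,1,0,0,0,0])

```text
clock: 2.48
tool_pos: [542.6, -427.9, 100.6]
eef_rot: [180.0, 0.0, 90.1]
force: [-1.4, 0.2, 6.3]
opening: 11.7
grip_force: 58.7
```

Gripped. Lift 110 mm and check the hold.

>>> servo_tool(targets=[1,0,0,-0.01,0,1,0,0,-0.03,0,1,0,0,-0.055,0,1,0,0,-0.08,0,1,0,0,-0.1,0,1,0,0,-0.11,0,1,0,0,-0.11,0,1,0,0,-0.11,0])

```text
clock: 3.15
tool_pos: [542.1, -427.5, 209.5]
eef_rot: [-180.0, 0.0, 90.1]
force: [-0.1, -0.5, -2.1]
opening: 11.3
grip_force: 58.6
```

```bash
cat > w.py <<'E'
from h import *
s=robot.get_state();print(s["tool_pos"].round(1),s["eef_rot"].round(2),s["force"].round(1),s["opening"])
p,d=robot.grab_frame("wrist")
h=cv2.cvtColor(p,cv2.COLOR_BGR2HSV)
m=cv2.inRange(h,np.array((95,100,20)),np.array((125,255,255)))
n,l,st,_=cv2.connectedComponentsWithStats(m);i=1+st[1:,4].argmax();q=pix((l==i)*(d>0))
W=bydepth("wrist",q,d,s);hull=cv2.convexHull(q.astype(np.int32)).reshape(-1,2)
# rim in the tool frame
T=R.from_euler("xyz",s["eef_rot"],degrees=True).as_matrix();L=(W-s["tool_pos"])@T
for lo in range(20,150,20):
    k=(L[:,0]>lo)&(L[:,0]<lo+20)
    if k.sum()>20:print(lo,"top z(tool)",np.percentile(L[k,2],2).round(1),"y",np.percentile(L[k,1],[1,99]).round(1))
print("x",np.percentile(L[:,0],[.5,99.5]).round(1))
E
python3 w.py
```

```text
[ 542.1 -427.5  209.5] [-179.99    0.     90.12] [-0.1 -0.5 -2.1] 11.308478025771572
20 top z(tool) 74.3 y [-43.2  43. ]
40 top z(tool) 74.7 y [-43.6  43.9]
60 top z(tool) 74.6 y [-43.9  44. ]
80 top z(tool) 74.5 y [-43.9  44. ]
100 top z(tool) 74.5 y [-44.  44.]
120 top z(tool) 88.5 y [-42.4  42.1]
x [ 27.7 124.7]
```

Level and centred in the grip, with the origin about 82 mm ahead of the TCP. Carry it over to in front of the mouth.

>>> servo_tool(targets=[1,0.008,0,0,0,1,0.024,0.001,0,0,1,0.05,0.003,0,-1,1,0.085,0.005,0,-2,1,0.12,0.007,0,-3,1,0.155,0.009,0,-4,1,0.19,0.012,0,-5,1,0.225,0.014,0,-6,1,0.26,0.016,0,-6,1,0.295,0.018,0,-6])

```text
clock: 4.03
tool_pos: [558.6, -130.2, 208.4]
eef_rot: [-179.9, -0.1, 96.1]
force: [0.6, 1.1, -1.9]
opening: 11.3
grip_force: 58.5
```

>>> servo_tool(targets=[1,0.03,0.005,0,-1,1,0.065,0.012,0,-2,1,0.1,0.018,0,-3,1,0.135,0.024,0,-4,1,0.17,0.03,0,-5,1,0.2,0.036,0,-6,1,0.22,0.04,0,-6.4,1,0.23,0.041,0,-6.4,1,0.23,0.041,0,-6.4,1,0.23,0.041,0,-6.4])

```text
clock: 4.87
tool_pos: [575.2, 99.6, 208.8]
eef_rot: [-179.9, 0.1, 102.5]
force: [-0.5, -2.4, -1.2]
opening: 11.5
grip_force: 58.5
```

```bash
python3 w.py; python3 - <<'E'
from h import *
s=robot.get_state()
p,d=robot.grab_frame("wrist");cv2.imwrite("pics/w2.png",p);np.save("pics/w2.npy",d)
h=cv2.cvtColor(p,cv2.COLOR_BGR2HSV);q=pix((d>0));W=bydepth("wrist",q,d,s);v=h[q[:,1],q[:,0]]
for nm,k in [("yel",(v[:,0]>18)&(v[:,0]<36)&(v[:,1]>150)&(v[:,2]>90)&(abs(W[:,2]-22)<4)),("roof",(v[:,1]<70)&(abs(W[:,2]-42)<4)&(W[:,1]>260))]:
    if nm=="roof":
        P=onplane("wrist",q[k],42,s);print(nm,rect(P),cv2.boxPoints(rect(P)).tolist())
    else:
        P=onplane("wrist",q[k],22,s)
        for a in(P[:,0]>540,P[:,0]<540):
            if a.sum()>10:print(nm,cv2.boxPoints(rect(P[a])).round(1).tolist())
E
```

```text
[575.2  99.6 208.8] [-1.7987e+02  6.0000e-02  1.0252e+02] [-0.5 -2.4 -1.2] 11.4884311420255
20 top z(tool) 74.3 y [-43.1  43.3]
40 top z(tool) 74.6 y [-43.7  43.8]
60 top z(tool) 74.6 y [-44.  44.]
80 top z(tool) 74.5 y [-43.8  44. ]
100 top z(tool) 74.5 y [-43.9  44. ]
120 top z(tool) 88.0 y [-42.4  42. ]
x [ 27.4 124.7]
yel [[586.9000244140625, -85.5], [609.7999877929688, -86.80000305175781], [628.7000122070312, 259.70001220703125], [605.7000122070312, 260.8999938964844]]
yel [[522.2000122070312, -141.0], [534.0999755859375, -141.8000030517578], [541.7000122070312, -23.5], [529.7999877929688, -22.700000762939453]]Traceback (most recent call last):
  File "<stdin>", line 7, in <module>
  File "h.py", line 15, in onplane
    o,d=rays(n,uv,s);return (o+d*((z-o[2])/d[:,2])[:,None])[:,:2]
        ~~~~^^^^^^^^
  File "h.py", line 7, in rays
    p=cv2.undistortPoints(uv,K,np.array([c["k1"],0,0,0,0])).reshape(-1,2)
      ~~~~~~~~~~~~~~~~~~~^^^^^^^^^^^^^^^^^^^^^^^^^^^^^^^^^^
cv2.error: OpenCV(4.12.0) /io/opencv/modules/calib3d/src/undistort.dispatch.cpp:347: error: (-215:Assertion failed) CV_IS_MAT(_src) && CV_IS_MAT(_dst) && (_src->rows == 1 || _src->cols == 1) && (_dst->rows == 1 || _dst->cols == 1) && _src->cols + _src->rows - 1 == _dst->rows + _dst->cols - 1 && (CV_MAT_TYPE(_src->type) == CV_32FC2 || CV_MAT_TYPE(_src->type) == CV_64FC2) && (CV_MAT_TYPE(_dst->type) == CV_32FC2 || CV_MAT_TYPE(_dst->type) == CV_64FC2) in function 'cvUndistortPointsInternal'
```

View pics/w2.png

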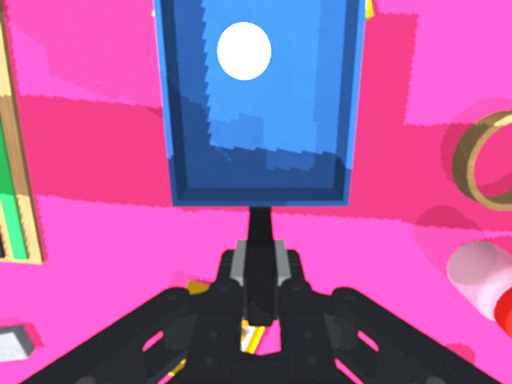

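The tray sits symmetrically between the two guide tips, at (155,10) and (370,10), and has not shifted in the grip. Set it down on the table.

>>> servo_tool(targets=[1,0,0,0.015,0,1,0,0,0.04,0,1,0,0,0.065,0,1,0,0,0.09,0,1,0,0,0.103,0,1,0,0,0.108,0,1,0,0,0.108,0,1,0,0,0.108,0])

```text
clock: 5.63
tool_pos: [576.6, 99.6, 102.2]
eef_rot: [179.9, 0.0, 102.4]
force: [-0.4, 0.4, -1.9]
opening: 11.3
grip_force: 58.8
```

>>> servo_tool(targets=[1,0.008,0.0005,0,0,1,0.02,0.0005,0,0,1,0.035,0.0005,0,0,1,0.05,0.0005,0,0,1,0.065,0.0005,0,0,1,0.08,0.0005,0,0,1,0.09,0.0005,0,0,1,0.095,0.0005,0,0,1,0.095,0.0005,0,0])

```text
clock: 6.38
tool_pos: [555.4, 195.7, 102.0]
eef_rot: [180.0, -0.1, 102.7]
force: [0.4, 0.5, -0.9]
opening: 11.1
grip_force: 58.8
```

```bash
python3 w.py; python3 - <<'E'
from h import *
p,d=robot.grab_frame("top");cv2.imwrite("pics/t2.png",cv2.resize(p[140:280,20:240],None,fx=3,fy=3));np.save("pics/t2.npy",d)
E
```

```text
[555.4 195.7 102. ] [ 1.7996e+02 -7.0000e-02  1.0269e+02] [ 0.4  0.5 -0.9] 11.088680173255758
20 top z(tool) 73.8 y [-43.1  43.4]
40 top z(tool) 73.9 y [-43.7  44. ]
60 top z(tool) 73.7 y [-44.  44.]
80 top z(tool) 73.5 y [-44.2  44.2]
100 top z(tool) 73.4 y [-44.5  44.3]
x [ 27.5 112.2]
```

View pics/t2.png

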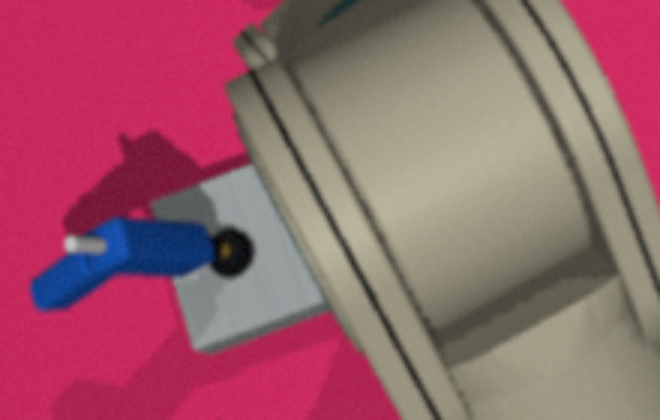

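The top view is blocked by the arm's wrist; only the roof (up to about x=330) and the gun show. I use the wrist camera to find the roof edge relative to the tray.

```bash
cat > e.py <<'E'
from h import *
import sys
s=robot.get_state()
p,d=robot.grab_frame("wrist");cv2.imwrite(sys.argv[1],p)
h=cv2.cvtColor(p,cv2.COLOR_BGR2HSV);q=pix((d>0));W=bydepth("wrist",q,d,s);v=h[q[:,1],q[:,0]]
T=R.from_euler("xyz",s["eef_rot"],degrees=True).as_matrix();L=(W-s["tool_pos"])@T
print(s["tool_pos"].round(1),s["eef_rot"].round(1))
k=(v[:,1]<80)&(abs(W[:,2]-42)<5)&(L[:,0]>20)&(v[:,2]>60)
e=[];ys=range(-50,51,10)
for y in ys:
    a=k&(abs(L[:,1]-y)<3)
    e.append(np.percentile(L[a,0],1) if a.sum()>5 else np.nan)
print("roof edge x(tool)",np.round(e,1))
if k.sum():
    print("roof y",np.percentile(L[k,1],[.5,99.5]).round(1))
k=(v[:,0]>18)&(v[:,0]<36)&(v[:,1]>150)&(v[:,2]>90)&(abs(W[:,2]-22)<4)&(L[:,0]>0)
for x in range(20,120,15):
    a=k&(abs(L[:,0]-x)<3);l=L[a,1]
    print("guides",x,[np.percentile(l[m],[2,98]).round(1).tolist() for m in(l<0,l>0) if m.sum()>5])
k=(v[:,0]>95)&(v[:,0]<125)&(v[:,1]>100)&(W[:,2]<31)&(W[:,2]>22)&(L[:,0]>15)
print("pan back x",np.percentile(L[k,0],1).round(1) if k.sum() else None)
E
python3 e.py pics/w3.png
```

```text
[556.  192.9 101.8] [180.    0.  102.5]
roof edge x(tool) [110.  110.3 110.1 110.  110.1 110.2 110.  109.7 109.9 109.9 109.7]
roof y [-59.7  61. ]
guides 20 []
guides 35 []
guides 50 [[-80.5, -73.0], [73.6, 81.6]]
guides 65 [[-74.9, -67.2], [68.1, 75.8]]
guides 80 [[-69.1, -61.8], [62.7, 70.2]]
guides 95 [[-63.4, -56.1], [57.2, 64.6]]
guides 110 [[-58.3, -51.5], [52.8, 59.7]]
pan back x 27.1
```

View pics/w3.png

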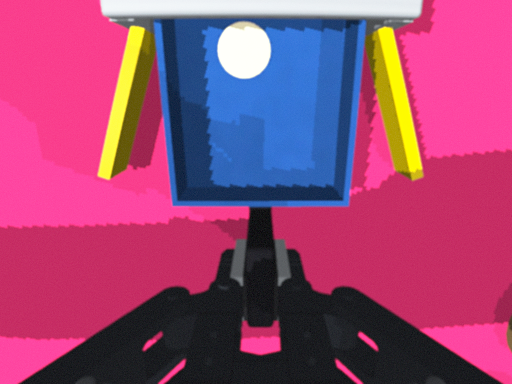

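The tray's nose is under the roof, centred to 0.6 mm between the yellow guides. The roof edge is at row 15 and the pan's back wall at row 203, with 83 mm left to go. Lower the last 1 mm and push on.

>>> servo_tool(targets=[1,0.006,0.0006,0.0003,0,1,0.016,0.0006,0.0005,0,1,0.027,0.0006,0.0008,0,1,0.038,0.0006,0.001,0,1,0.048,0.0006,0.001,0,1,0.058,0.0006,0.001,0,1,0.066,0.0006,0.001,0,1,0.072,0.0006,0.001,0,1,0.076,0.0006,0.001,0,1,0.076,0.0006,0.001,0])

```text
clock: 7.37
tool_pos: [539.6, 268.9, 100.7]
eef_rot: [180.0, -0.0, 102.6]
force: [-0.8, 0.1, -1.5]
opening: 11.5
grip_force: 58.8
```

```bash
python3 e.py pics/w4.png
```

```text
[539.6 268.9 100.7] [180.   -0.  102.6]
roof edge x(tool) [34.6 34.4 34.2 34.1 33.7 33.5 33.6 34.  34.1 34.3 34. ]
roof y [-60.3  61. ]
guides 20 [[-63.1, -55.8], [55.4, 63.2]]
guides 35 []
guides 50 []
guides 65 []
guides 80 []
guides 95 []
guides 110 []
pan back x 23.4
```

>>> servo_tool(targets=[1,0.002,0,0,0,1,0.004,0,0,0,1,0.0055,0,0,0,1,0.0065,0,0,0,1,0.0065,0,0,0,1,0.0065,0,0,0])

```text
clock: 7.92
tool_pos: [538.6, 273.9, 100.7]
eef_rot: [-180.0, 0.0, 102.5]
force: [-0.4, -1.0, -0.9]
opening: 11.2
grip_force: 58.8
```

```bash
python3 e.py pics/w5.png; python3 -c "
import cv2;p=cv2.imread('pics/w5.png');cv2.imwrite('pics/w5c.png',cv2.resize(p[100:300,80:440],None,fx=2.2,fy=2.2))"
```

```text
[538.6 273.9 100.7] [-180.     0.   102.5]
roof edge x(tool) [29.8 29.3 29.3 29.1 28.7 28.7 28.9 29.  29.3 29.2 29.3]
roof y [-60.5  60.9]
guides 20 [[-61.2, -55.2], [54.6, 61.1]]
guides 35 []
guides 50 []
guides 65 []
guides 80 []
guides 95 []
guides 110 []
pan back x None
```

View pics/w5c.png

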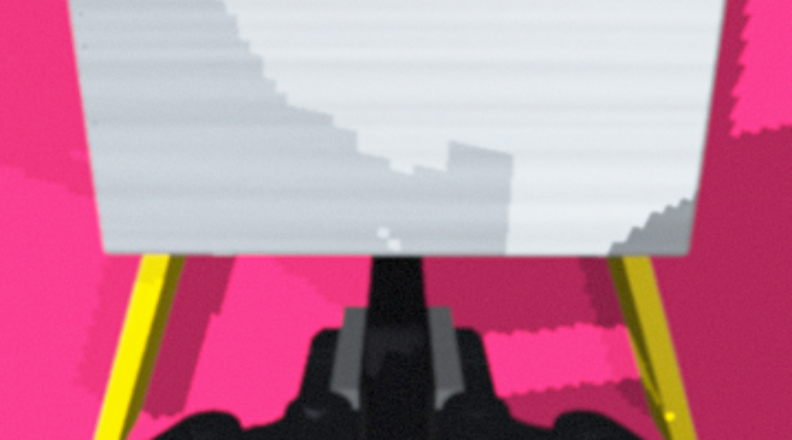

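The tray is now hidden under the roof; near and far edge readings disagree by 2 mm (0 vs 2 left). I feel for the back stop, known to be 2 mm past home, in small steps.

>>> servo_tool(targets=[1,0.0005,0,0,0,1,0.001,0,0,0,1,0.001,0,0,0,1,0.001,0,0,0])

```text
clock: 8.3
tool_pos: [538.4, 275.0, 100.7]
eef_rot: [180.0, -0.0, 102.5]
force: [-0.2, -0.4, -1.4]
opening: 11.7
grip_force: 58.8
```

>>> servo_tool(targets=[1,0.0005,0,0,0,1,0.001,0,0,0,1,0.001,0,0,0,1,0.001,0,0,0])

```text
clock: 8.63
tool_pos: [538.2, 276.0, 100.7]
eef_rot: [180.0, 0.0, 102.5]
force: [-0.3, -0.5, -1.6]
opening: 11.7
grip_force: 58.9
```

>>> servo_tool(targets=[1,0.0005,0,0,0,1,0.001,0,0,0,1,0.001,0,0,0,1,0.001,0,0,0])

```text
clock: 8.97
tool_pos: [538.0, 276.1, 100.6]
eef_rot: [-180.0, 0.1, 102.5]
force: [-0.7, -3.0, -0.5]
opening: 11.6
grip_force: 59.0
```

>>> servo_tool(targets=[1,0.0005,0,0,0,1,0.001,0,0,0,1,0.001,0,0,0,1,0.001,0,0,0])

```text
clock: 9.3
tool_pos: [537.9, 276.3, 100.7]
eef_rot: [-179.9, 0.1, 102.5]
force: [0.5, -5.6, 1.7]
opening: 11.3
grip_force: 59.3
```

The stop is found where the far reading put it: progress stopped at y≈276.1 while the force rose. Back off to about home, then let go.

>>> servo_tool(targets=[1,-0.002,0,0,0,1,-0.0035,0,0,0,1,-0.0035,0,0,0,1,-0.0035,0,0,0,1,-0.0035,0,0,0])

```text
clock: 9.72
tool_pos: [538.4, 275.3, 100.7]
eef_rot: [180.0, -0.1, 102.6]
force: [0.1, 0.1, -2.4]
opening: 11.3
grip_force: 58.8
```

>>> servo_tool(targets=[0,0,0,0,0,0,0,0,0,0,0,0,0,0,0,0,0,0,0,0,0,0,0,0,0,0,0,0,0,0])

```text
clock: 10.22
tool_pos: [538.5, 274.5, 100.7]
eef_rot: [180.0, -0.0, 102.5]
force: [0.5, -0.2, -0.0]
opening: 42.7
grip_force: 0.0
```

Rise straight up, then draw back to look.

>>> servo_tool(targets=[0,0,0,-0.01,0,0,0,0,-0.035,0,0,0,0,-0.065,0,0,0,0,-0.1,0,0,-0.02,0,-0.13,0,0,-0.055,0,-0.15,0,0,-0.095,0,-0.16,0,0,-0.13,0,-0.16,0,0,-0.165,0,-0.16,0,0,-0.2,0,-0.16,0])

```text
clock: 11.05
tool_pos: [582.1, 77.5, 262.1]
eef_rot: [179.9, 0.0, 102.5]
force: [1.0, 1.1, -1.2]
opening: 43.0
grip_force: 0.0
```

>>> servo_tool(targets=[0,-0.035,0,0,0,0,-0.07,0,0,0,0,-0.105,0,0,0,0,-0.14,0,0,0,0,-0.17,0,0,0,0,-0.2,0,0,0,0,-0.2,0,0,0,0,-0.2,0,0,0])

```text
clock: 11.72
tool_pos: [625.0, -118.8, 261.1]
eef_rot: [-180.0, 0.1, 102.3]
force: [-0.1, 0.9, -0.0]
opening: 42.8
grip_force: 0.0
```

```bash
python3 - <<'E'
from h import *
p,d=robot.grab_frame("top");p2,_=robot.grab_frame("scene")
h=cv2.cvtColor(p,cv2.COLOR_BGR2HSV)
y=np.radians(102.47);O=np.array([519.6,353.9]);A=np.array([[np.cos(y),np.sin(y)],[-np.sin(y),np.cos(y)]])
q=pix(d>0);W=bydepth("top",q,d);v=h[q[:,1],q[:,0]];L=np.c_[(W[:,:2]-O)@A.T,W[:,2]]
k=(v[:,2]<60)&(abs(L[:,2]-64)<5)&(L[:,0]<-45)&(L[:,0]>-130)&(abs(L[:,1])<30)
P=(onplane("top",q[k],64)-O)@A.T;print("fin stand frame",k.sum(),rect(P),P.min(0),P.max(0))
k=(v[:,1]<70)&(abs(L[:,2]-42)<4)&(abs(L[:,0])<80)&(abs(L[:,1])<50)
P=(onplane("top",q[k],42)-O)@A.T;print("roof front",np.percentile(P[:,0],[0,1]))
k=(v[:,0]>95)&(v[:,0]<125)&(v[:,1]>100)&(L[:,2]<32)&(abs(L[:,1])<50)&(L[:,0]<-40)&(L[:,0]>-110);print("blue visible",k.sum(),L[k].round(0)[:8])
c=np.hstack([cv2.resize(p[150:275,40:200],(400,312)),cv2.resize(p2[110:235,340:500],(400,312))]);cv2.imwrite("pics/end.png",c)
E
```

```text
fin stand frame 78 ((-77.55254364013672, 0.858586311340332), (12.620018005371094, 36.95713424682617), 87.89250946044922) [-96.11408299  -5.9764463 ] [-59.09983239   6.91959912]
roof front [-76.34458877 -54.35835439]
blue visible 11 [[-54. -38.  23.]
 [-51. -35.   5.]
 [-51. -32.   8.]
 [-51. -27.   6.]
 [-52. -23.  13.]
 [-55.   5.  19.]
 [-52.  22.  10.]
 [-52.  26.  15.]]
```

View pics/end.png

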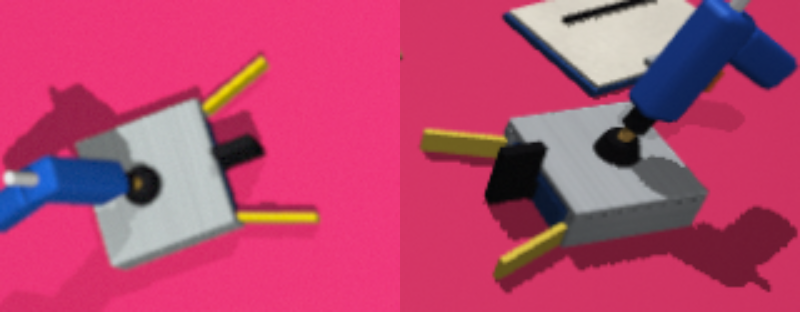

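The tray is home: the fin is centred at -77.6 in the stand frame (ideal -78) and 0.9 mm off sideways. The blue front wall is flush under the roof edge and only the grip sticks out.

```bash
python3 -c "
from rig import robot
print(robot.close_job())"
```

```text
the job is handed in; nothing more can be done
None
```

The drip tray is fully home in the bay, measured within about 1 mm, with its front wall flush with the roof edge and only the black grip sticking out. I let go of it, drew the arm back clear, carried it over the gem tray without touching that, and handed the job in at about 12 s.

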